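Free the eccentric cam and run the die carriage home

ROBOT

A 7-joint arm with a two-finger parallel gripper is mounted at the origin on the work surface. World frame = base frame: x ahead of the robot, y to its left, z up, the work surface at z = 0. Lengths are in m, angles in rad, forces in N, time in s.
With the tool pointing down it reaches from about 0.4 to 0.85 m from the base axis. Payload 10.4 kg.
Tool frame: the origin (TCP) lies at the very end of the fingers, on their centre line; the grasp point (between the pads) lies 19 mm behind it; z points along the fingers, y is the line along which they close (so a half turn about z gives the same grasp; the last joint's range is limited). The gripper opens to 87 mm and grips with 3 to 60 N. Pads are 19 mm wide; open, the fingers measure 117 mm over their backs; the gripper's body (75 mm by 190 mm) begins 51 mm behind the grasp point.
Start: joints at [1.09, 0.332, -0.065, 1.46, 0.022, 1.35, -0.088], TCP at [0.276, -0.561, 0.223] pointing down, gripper open.
Joint ranges: [-2.6, 2.6], [-0.5, 2.12], [-1.47, 1.34], [0.16, 2.42], [-1.27, 4.41], [0.06, 2.06], [-2.6, 2.6]. Speed limits (rad/s): [2.22, 2.22, 2.79, 2.79, 3.14, 3.14, 3.14].

INTERFACE

Orientations are given as a unit quaternion [x, y, z, w].
In Python, from bench import * gives the robot as it stands.
- The arm moves only by the tool step_arm, never from a script. Its arguments are lists of equal length, an entry for each row: "delta_pos": the shift along the world's x, y, z in units of 25 mm (1.0 is 25 mm), a list of three; "turn": the turn about the world's z in units of 0.12 rad (1.0 is 0.12 rad). In form: {"delta_pos": [[tx, ty, tz], ...], "turn": [turn, ...]}. A call has 1 to 12 rows; each row shifts and turns the commanded pose from where the row before left it; what a row does not reach is not made up. A row lasts 1/10 s, in which the tool goes at most 50 mm and 8.59 degrees, less where a joint would pass 70% of its speed; a pose out of reach is approached as far as the arm can. A call with a number of a shift or a turn outside -1 to 1 is refused whole. A call with a gripper value outside its range is refused whole. "grip" is the closure, from 0 (fully open) to 1 (shut), set as the call begins (left out, the last holds). The fingers move at their own pace and stop on an object; "newtons" is the grip in N (left out, the last holds). Time passes only in rows, so rows that do not move let the fingers close. It gives the time, the measured TCP pose, the force, the opening and the grip force at its end, in the units of the state.
- read_state(): the state, without advancing time (a new reading comes with each control period).
- camera(name): name is "scene" or "side" or "wrist"; returns a dict with "image" (384x512x3 uint8, red, green, blue), "z_map" (384x512 float32, m along the optical axis (not along the pixel's ray), 0 where there is no reading), "mtx" (3x3 intrinsics, pixels), "view" (4x4, takes a point from world to camera coordinates). Camera axes: x right, y up, looking along -z (the intrinsics and any distortion apply to the point x, -y, -z); pixel columns grow to the right and rows downward; lengths in m; the calibration is good to about 2 mm. A picture is of the moment at which its call begins.
- close_job(): hands the job in; it is judged then, once.
The state is a dict: "time": time; "joint_positions": joint angles; "joint_vel": joint speeds; "joint_torque": joint torques, N m; "ee_pos": TCP position; "eef_rot": TCP orientation; "ft_force": force on the tool from outside, world axes, zero at the start; "torque": the same for the moment, N m; "width": finger opening in m; "grip_force": force on a finger pad.
Only numpy, scipy, OpenCV 4.12 (cv2) and the standard library are available. Lean on these libraries where they do the work, as an engineer would, in place of code of your own. Each camera call takes 0.05 s, during which the arm holds its last target. There are 200 camera calls.

TASK

Bring the cutting die into register: first push the red peg of the cam lever round with the fingertips, either way, until the lever meets the red stop pin and points away from the carriage (cam at its low point). Only then push the blue carriage forward by its yellow push plate until it is fully home against the two red stop blocks. Lift nothing, leave the die sitting in the tray and the things lying round about where they are, and finish clear of everything.

Things in the scene. Friction and masses are not known exactly. Their poses are not given: they have to be found in the camera images.
- fixture: die carriage fixture on the table: aluminium base plate 370 x 150 x 12 mm. Origin at the centre of its underside; +x is FORWARD, the way the carriage slides (carriage at the -x end, cam at the +x end), +z up. Forward is roughly world +y, turned up to 30 degrees either way. Two red stop blocks, tops 34 mm above the table, have their faces at x = -5 mm, y = +-40 mm.
- carriage (a joint): travel of the blue carriage along the fixture's +x, m: 0 = drawn back (start), 0.055 = fully home, its front edge against the red stop blocks. Stays where it is left; takes 3 to 5 N to slide. A 34 mm wide steel nose on its front meets the cam: with the high side facing it the carriage is blocked about 22 mm short; only with the cam low does it get fully home.
- push_plate (a point): centre of the REAR face of the carriage's upright yellow push plate, where it is pushed; 50 mm above the table; axes as the fixture's, moves with the carriage. The plate is 100 mm wide (y), 8 mm thick, from 14 to 72 mm above the table; the base and two low side rails behind it are at most 26 mm high.
- tray_floor (a point): centre of the floor of the carriage's shallow tray, 24 mm above the table, axes as the fixture's, moves with the carriage; inside 93 x 92 mm, walls to 36 mm above the table (the push plate is its rear wall)
- cam (a joint): angle of the eccentric cam about its upright axis, rad, positive anticlockwise from above. 0 = lever and high side point straight BACK at the carriage. Either way it ends on the red stop pin, at +2.9 or -2.9: lever pointing forward, low point facing the nose; within 0.25 rad of either end is low. Starts at -1.8 to 1.8, stays where left; about 2.5 N at the peg turns it. The nose cannot turn it.
- cam_axis (a point): point on the cam's axis, level with the lever's upper face, 41 mm above the table; fixed to the fixture 90 mm ahead of its origin, axes as the fixture's. The cam is a steel disc of 32 mm radius, its centre 12 mm off this axis towards the lever, 15 to 32 mm above the table; the lever above it is 16 mm wide.
- cam_stop (a point): top of the thin red stop pin, 8 mm diameter, 48 mm above the table, 50 mm ahead of the cam's axis
- cam_peg (a point): middle of the red upright round peg at the end of the cam's dark lever: peg 18 mm diameter, from 41 to 85 mm above the table (this point 63 mm), 60 mm from the cam's axis; at joint value q it lies from the axis in the direction (-cos q, -sin q) in the fixture's x, y.
- tray_die_mid (a point): centre, half-way up, of the steel cutting die standing loose in the carriage's tray: black-green strip steel, about 84 x 80 mm, 30 mm high, top 54 mm above the table, 0.3 kg. It rides along and stays in the tray.
- spare_die_mid (a point): spare steel cutting die, black-green strip steel, about 88 x 80 mm, 30 mm high, lying beside the fixture; point at its centre, half-way up. Leave it alone.
- marker_mid (a point): red-and-white marker pen lying on the table, 130 mm long, 11 mm thick; point at its centre, half-way up. Leave it alone.
- wax_tin_mid (a point): flat round steel tin, 60 mm diameter, 34 mm high, beside the fixture; point at its centre, half-way up. Leave it alone.
- edge_paint_mid (a point): white plastic bottle with black cap, 54 mm diameter, 95 mm high; point at its centre, half-way up. Leave it alone.
- rivet_jar_mid (a point): amber jar with steel lid, 70 mm diameter, 85 mm high; point at its centre, half-way up. Leave it alone.
- weight_mid (a point): dark steel leather weight with a knob, 72 mm diameter, 75 mm high, 0.9 kg; point at its centre, half-way up. Leave it alone.

How it is judged:
By the outcome, as a careful person would: the job done as asked, in the order asked, and still so for the second after the job is handed in, with the robot touching nothing.
It also fails if it takes over 53 s, if anything falls off the work surface, if the arm or the gripper's body presses on something with over 40 N, if the wrist force passes 120 N, or if a joint passes its speed limit or range.

## Working session

There is one attempt and no reset: what is moved stays moved. The work goes in short steps, Python scripts to look and compute and a tool call to move; the robot and the scene stay as the last step left them, time stands still between calls to the robot, and variables do not carry over. Pictures are saved under pics/ and viewed, at most 10 in all, crops included, and the job is handed in when it is done.

Besides the shell and the picture viewer there is one more tool, called after "Request:" as name([rows], argument=value, ...), one row to a line, values as JSON. step_arm: Moves the arm, as the interface text tells. Shifts and turns lie within -1 to 1; 1 stands for 25 mm of shift or 0.12 rad of turn. Its arguments: {"type":"object","properties":{"delta_pos":{"type":"array"},"turn":{"type":"array"},"grip":{"type":"number"},"newtons":{"type":"number"}},"required":["delta_pos","turn"]}

```bash
mkdir -p pics
python3 - <<'E'
from bench import *
import cv2,numpy as np
for n in ("scene","side"):
    c=camera(n); cv2.imwrite(f"pics/{n}0.png",c["image"][:,:,::-1]); np.savez(f"{n}0.npz",**c)
    V=np.linalg.inv(c["view"]); print(n,V[:3,3].round(3))
s=read_state(); print(s["time"],s["ee_pos"],s["eef_rot"],s["width"])
E
```

```text
scene [ 1.094 -0.425  0.817]
side [ 0.402 -0.683  0.683]
0.1 [ 0.27607437 -0.56032715  0.22182478] [ 9.73912735e-01  2.26921932e-01 -1.70917092e-04 -6.26824448e-04] 0.08690511074004145
```

View pics/scene0.png

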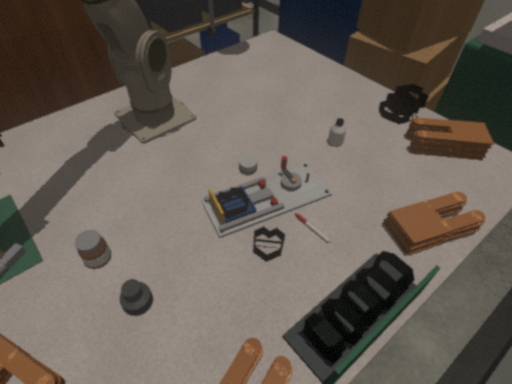

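View pics/side0.png

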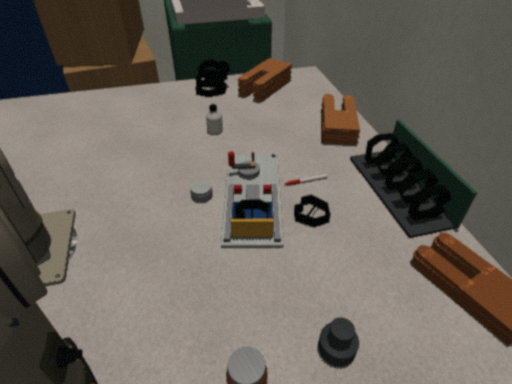

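Scene view: the yellow plate is at (215,205), the peg at (284,162), and the stop blocks at (262,183) and (274,201). In the side view, the peg is at (231,158), the blocks at (238,189) and (267,189), and the plate at (252,228). The tin is left of the fixture; the spare die and marker are to its right.

```bash
cat > h.py <<'E'
import numpy as np,cv2
def cloud(c):
    z=c["z_map"]; v,u=np.mgrid[:z.shape[0],:z.shape[1]]; K=c["mtx"]
    p=np.stack([(u-K[0,2])/K[0,0]*z,-(v-K[1,2])/K[1,1]*z,-z,np.ones_like(z)],-1)
    w=(p@np.linalg.inv(c["view"]).T)[...,:3]; w[z<=0]=np.nan
    return w
def blobs(c,w,kind,box=None,amin=3):
    h=cv2.cvtColor(c["image"],cv2.COLOR_RGB2HSV).astype(int); H,S,V=h[...,0],h[...,1],h[...,2]
    m={"red":((H<6)|(H>172))&(S>150)&(V>70),"yel":(H>15)&(H<30)&(S>130)&(V>90),"blue":(H>100)&(H<130)&(S>110)&(V>30)}[kind]
    m&=(w[...,2]>0.003)&(w[...,2]<.12)&(np.abs(w[...,1])<.5)&(w[...,0]>.2)&(w[...,0]<.95)
    n,l,st,ce=cv2.connectedComponentsWithStats(m.astype(np.uint8))
    return [(ce[i].round(0),st[i,4],w[l==i]) for i in range(1,n) if st[i,4]>=amin]
E
python3 - <<'E'
from h import *
for n in ("scene","side"):
    c=dict(np.load(f"{n}0.npz")); w=cloud(c)
    for k in ("red","yel","blue"):
        for ce,a,p in blobs(c,w,k): print(n,k,ce,a,"med",np.median(p,0).round(4),"min",p.min(0).round(3),"max",p.max(0).round(3))
    # base plate rect
    z=w[...,2]; m=(z>.008)&(z<.016)&(w[...,0]>.3)&(w[...,0]<.9)&(abs(w[...,1])<.4)
    nn,l,st,_=cv2.connectedComponentsWithStats(m.astype(np.uint8)); i=1+st[1:,4].argmax()
    r=cv2.minAreaRect(w[l==i][:,:2].astype(np.float32)*1000); print(n,"plate",st[i,4],r,np.median(w[l==i][:,2]))
E
```

```text
scene red [284. 158.] 5 med [0.5468 0.1543 0.0821] min [0.544 0.151 0.082] max [0.55  0.156 0.084]
scene red [262. 182.] 12 med [0.5477 0.0666 0.0328] min [0.541 0.063 0.031] max [0.554 0.072 0.035]
scene red [273. 200.] 13 med [0.6229 0.0466 0.0315] min [0.617 0.041 0.03 ] max [0.629 0.053 0.034]
scene red [301. 218.] 15 med [0.7076 0.0764 0.0095] min [0.692 0.074 0.005] max [0.72  0.079 0.012]
scene yel [217. 203.] 88 med [ 0.5529 -0.1028  0.0693] min [ 0.502 -0.114  0.03 ] max [ 0.592 -0.085  0.073]
scene blue [250. 208.] 5 med [ 0.5954 -0.0186  0.0231] min [ 0.591 -0.021  0.021] max [ 0.602 -0.015  0.024]
scene plate 2041 ((585.697265625, 56.434356689453125), (369.4010314941406, 152.26905822753906), 75.69868469238281) 0.010523443642631247
side red [231. 154.] 18 med [0.5438 0.1503 0.0827] min [0.538 0.143 0.08 ] max [0.55  0.16  0.085]
side red [293. 182.] 34 med [0.7056 0.0743 0.0083] min [0.684 0.071 0.005] max [0.723 0.079 0.013]
side red [237. 187.] 22 med [0.5423 0.0649 0.0319] min [0.533 0.059 0.03 ] max [0.55  0.073 0.034]
side red [267. 187.] 26 med [0.6201 0.0456 0.0328] min [0.61  0.038 0.03 ] max [0.628 0.053 0.036]
side yel [252. 164.] 10 med [0.6023 0.1408 0.0423] min [0.598 0.136 0.041] max [0.608 0.147 0.043]
side yel [251. 220.] 131 med [ 0.5396 -0.1016  0.0699] min [ 0.494 -0.116  0.052] max [ 0.588 -0.086  0.073]
side blue [234. 209.] 41 med [ 0.5157 -0.0176  0.0334] min [ 0.507 -0.047  0.021] max [0.528 0.005 0.038]
side blue [258. 212.] 237 med [ 0.5721 -0.0372  0.0226] min [ 0.533 -0.08   0.019] max [ 0.611 -0.015  0.054]
side plate 1980 ((581.5172119140625, 53.94767761230469), (372.4698791503906, 149.72320556640625), 75.6868667602539) 0.01030683686879963
```

Request:
step_arm([
  [0.9,1,0],
  [0.9,1,0],
  [0.9,1,0],
  [0.9,1,0],
  [0.9,1,0],
  [0.9,1,0],
  [0.9,1,0],
  [0.9,1,0],
  [0.9,1,0],
  [0.9,1,0],
  [0.8,1,0],
  [0.8,1,0],
], turn=[0.5,0.5,0.5,0.5,0.5,0.5,0.5,0.5,0.5,0.5,0.5,0.5], grip=1, newtons=10)

```text
time: 1.3
ee_pos: [0.5418, -0.2595, 0.2222]
eef_rot: [0.831, 0.556, -0.0, -0.0]
ft_force: [0.1, -0.5, -0.5]
width: 0.0029
grip_force: 0.0
```

Request:
step_arm([
  [0,1,0],
  [0,1,0],
  [0,1,0],
  [0,1,0],
  [0,1,0],
  [0,1,0],
  [0,1,0],
  [0,1,0],
  [0,1,0],
  [0,1,0],
  [0,1,0],
  [0,1,0],
], turn=[0.2,0.2,0.2,0.2,0.2,0.2,0.2,0.2,0.2,0.1,0,0])

```text
time: 2.5
ee_pos: [0.5411, 0.0414, 0.2226]
eef_rot: [0.763, 0.647, 0.0, 0.0]
ft_force: [-0.2, 0.4, 0.1]
width: 0.0006
grip_force: 0.0
```

Request:
step_arm([
  [0,1,0],
  [0,1,0],
  [0,1,0],
  [0,0.2,-1],
  [0,0,-1],
  [0,0,-1],
  [0,0,-1],
  [0,0,-0.8],
  [0,0,0],
], turn=[0,0,0,0,0,0,0,0,0])

```text
time: 3.4
ee_pos: [0.5393, 0.1198, 0.1]
eef_rot: [0.763, 0.647, -0.002, -0.001]
ft_force: [-0.4, 0.5, 0.0]
width: 0.0003
grip_force: 0.0
```

Run:
```python
from bench import *
from h import *
c=camera("scene"); cv2.imwrite("pics/s1.png",cv2.resize(c["image"][120:250,180:360,::-1],None,fx=4,fy=4)); w=cloud(c)
for ce,a,p in blobs(c,w,"red"): print(ce,a,np.median(p,0).round(4))
print(read_state()["ee_pos"],read_state()["joint_positions"].round(2) if hasattr(read_state()["joint_positions"],'round') else 0)
# arc plan
th=np.radians(75.69);R=np.array([[np.cos(th),-np.sin(th)],[np.sin(th),np.cos(th)]]);ax=np.array([.5835,.055])+R@[.09,0]
prev=None
for q in np.r_[-1.3,np.arange(-1.5,-2.95,-.12),-2.95]:
    e=np.array([-np.cos(q),-np.sin(q)]);t=np.array([e[1],-e[0]]);P=ax+R@(.06*e-.0185*t)
    yaw=np.arctan2(*(R@t)[::-1]); print(round(q,2),P.round(4),np.degrees(yaw).round(1),None if prev is None else ((P-prev)/.025).round(2)); prev=P
```

```text
[274. 200.] 19 [0.6238 0.0484 0.0322]
[301. 218.] 13 [0.7098 0.0765 0.0091]
[0.54034791 0.12009203 0.10182953] [ 0.23  0.35 -0.63  1.77  0.22  1.1  -0.63]
-1.3 [0.5461 0.1224] 91.2 None
-1.5 [0.5434 0.1347] 79.7 [-0.11  0.49]
-1.62 [0.543  0.1422] 72.9 [-0.02  0.3 ]
-1.74 [0.5434 0.1497] 66.0 [0.02 0.3 ]
-1.86 [0.5448 0.1571] 59.1 [0.05 0.3 ]
-1.98 [0.547  0.1643] 52.2 [0.09 0.29]
-2.1 [0.55   0.1712] 45.4 [0.12 0.28]
-2.22 [0.5539 0.1777] 38.5 [0.15 0.26]
-2.34 [0.5585 0.1836] 31.6 [0.18 0.24]
-2.46 [0.5638 0.189 ] 24.7 [0.21 0.21]
-2.58 [0.5697 0.1936] 17.9 [0.24 0.19]
-2.7 [0.5761 0.1976] 11.0 [0.26 0.16]
-2.82 [0.583  0.2007] 4.1 [0.27 0.13]
-2.94 [0.5902 0.203 ] -2.8 [0.29 0.09]
-2.95 [0.5908 0.2032] -3.3 [0.02 0.01]
```

View pics/s1.png

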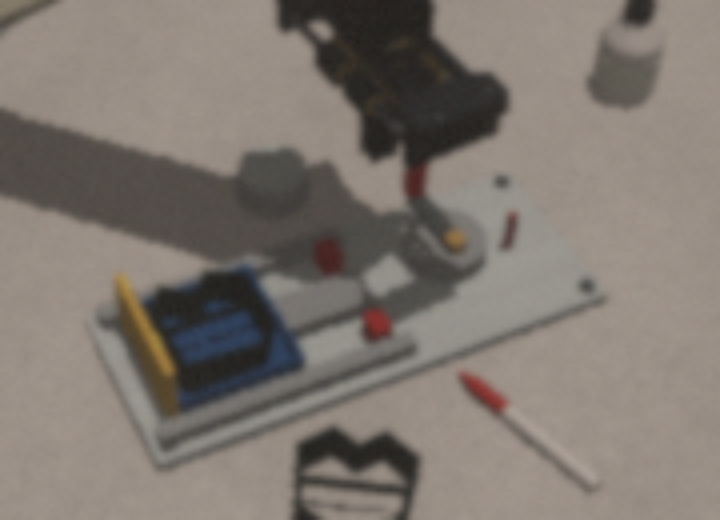

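The crop shows the closed fingertips hanging just behind the peg (peg at (415,180), tip near (380,150)), with the carriage still drawn back. Next I descend and push round the arc.

Request:
step_arm([
  [0,0,-0.9],
  [0,0,-0.8],
  [0,0,0],
  [0.05,0.2,0],
  [0.05,0.2,0],
  [0,0.2,0],
  [0,0.1,0],
], turn=[0,0,0,0,0,0,0])

```text
time: 4.15
ee_pos: [0.5442, 0.1375, 0.061]
eef_rot: [0.763, 0.647, 0.0, 0.0]
ft_force: [-0.6, -2.3, 2.1]
width: 0.0003
grip_force: 1.2
```

Request:
step_arm([
  [0,0.2,0],
  [-0.02,0.3,0],
  [0.02,0.3,0],
  [0.05,0.3,0],
  [0.09,0.29,0],
], turn=[0,-1,-1,-1,-1])

```text
time: 4.65
ee_pos: [0.5477, 0.1706, 0.0601]
eef_rot: [0.896, 0.444, -0.0, 0.001]
ft_force: [1.8, -6.2, -1.1]
width: 0.0002
grip_force: 2.6
```

Request:
step_arm([
  [0.12,0.2,0],
  [0.17,0.25,0],
  [0.19,0.23,0],
  [0.21,0.21,0],
  [0.24,0.19,0],
], turn=[-1,-1,-1,-1,-1])

```text
time: 5.15
ee_pos: [0.5705, 0.1973, 0.0599]
eef_rot: [0.987, 0.159, -0.001, 0.001]
ft_force: [-1.1, -6.4, 1.6]
width: 0.0004
grip_force: 2.7
```

Run:
```python
from bench import *
from h import *
c=camera("side"); cv2.imwrite("pics/d2.png",cv2.resize(c["image"][90:260,160:340,::-1],None,fx=3.5,fy=3.5)); w=cloud(c)
for ce,a,p in blobs(c,w,"red"): print(ce,a,np.median(p,0).round(4))
s=read_state();print(s["ee_pos"],s["ft_force"])
```

```text
[293. 182.] 34 [0.705  0.0744 0.0086]
[238. 187.] 34 [0.5428 0.0647 0.0317]
[267. 187.] 30 [0.6199 0.0445 0.0322]
[0.57121705 0.1981274  0.05994022] [-0.61846677 -5.47685661  0.17843041]
```

View pics/d2.png

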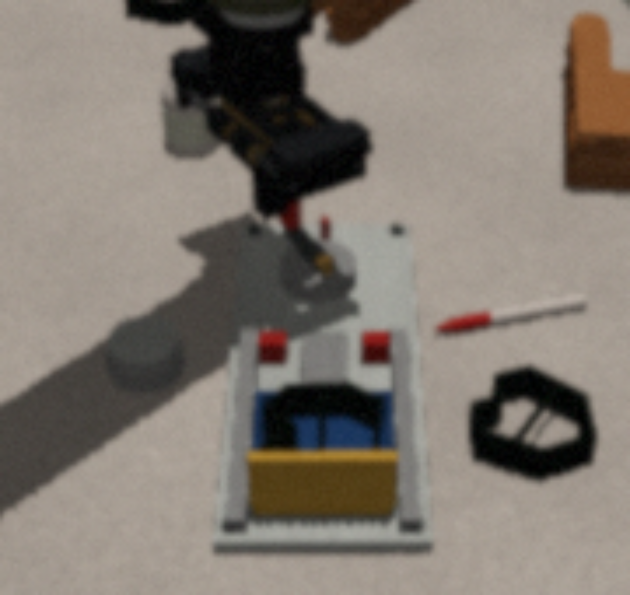

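Run:
```python
from bench import *
from h import *
c=camera("side"); w=cloud(c)
h=cv2.cvtColor(c["image"],cv2.COLOR_RGB2HSV).astype(int)
m=((h[...,0]<8)|(h[...,0]>170))&(h[...,1]>100)&(h[...,2]>35); m[:140]=0;m[165:]=0;m[:,:225]=0;m[:,262:]=0
v,u=np.where(m)
th=np.radians(75.69);R=np.array([[np.cos(th),-np.sin(th)],[np.sin(th),np.cos(th)]]);ax=np.array([.5835,.055])+R@[.09,0]
n,l,st,ce=cv2.connectedComponentsWithStats(m.astype(np.uint8))
for i in range(1,n):
    p=w[l==i]; md=np.nanmedian(p,0); f=R.T@(md[:2]-ax); print(ce[i].round(),st[i,4],md.round(4),p.min(0).round(3),p.max(0).round(3),"fix",f.round(4))
s=read_state();print(s["ee_pos"],s["ft_force"],(R.T@(np.array(s["ee_pos"][:2])-ax)).round(4))
```

```text
[243. 151.] 34 [0.5875 0.1917 0.0546] [0.571 0.101 0.042] [0.594 0.195 0.133] fix [0.0435 0.0299]
[252. 154.] 5 [0.6139 0.1873 0.0452] [0.613 0.184 0.038] [0.616 0.19  0.047] fix [0.0457 0.0032]
[0.57074642 0.19824424 0.05985179] [-0.55321701 -2.15663069  0.5303802 ] [0.0456 0.0478]
```

Peg centre is at about (0.589,0.199), so q≈-2.57, tracking the plan. I'll finish the arc.

Request:
step_arm([
  [0.26,0.1,0],
  [0.27,0.1,0],
  [0.25,0.06,0],
  [0.1,0,0],
  [0,0,0],
], turn=[-1,-1,-0.8,0,0])

```text
time: 5.75
ee_pos: [0.5863, 0.2058, 0.0594]
eef_rot: [1.0, -0.003, -0.006, 0.001]
ft_force: [-28.2, -6.2, 18.3]
width: 0.0005
grip_force: 14.3
```

Request:
step_arm([
  [-0.4,0,0],
  [-0.8,0,0],
  [-0.8,0,0.3],
  [0,0,1],
  [0,0,1],
  [0,0,1],
  [0,-1,1],
  [0,-1,1],
  [0,-1,0],
  [0,-1,0],
  [0,-1,0],
  [0,-1,0],
], turn=[0,0,0,0,0,0,1,1,1,1,1,1])

```text
time: 6.95
ee_pos: [0.5424, 0.0547, 0.1927]
eef_rot: [0.936, 0.351, 0.0, -0.0]
ft_force: [0.8, -0.1, 0.5]
width: 0.0006
grip_force: 0.0
```

Request:
step_arm([
  [0,-1,0],
  [0,-1,0],
  [0,-1,0],
  [0,-1,0],
  [0,-1,0],
  [0,-1,0],
  [0,-1,0],
  [0,-1,0],
  [0,-0.2,0],
], turn=[1,1,1,1,1,0,0,0,0])

```text
time: 7.85
ee_pos: [0.5421, -0.1529, 0.1925]
eef_rot: [0.794, 0.608, -0.0, 0.0]
ft_force: [0.6, 0.8, 0.5]
width: 0.0
grip_force: 0.0
```

Run:
```python
from bench import *
from h import *
th=np.radians(75.69);R=np.array([[np.cos(th),-np.sin(th)],[np.sin(th),np.cos(th)]]);o=np.array([.5835,.055])
for n in ("scene","side"):
    c=camera(n); w=cloud(c)
    if n=="scene": cv2.imwrite("pics/s3.png",cv2.resize(c["image"][120:250,180:360,::-1],None,fx=4,fy=4))
    for k in("red","yel"):
        for ce,a,p in blobs(c,w,k):
            f=(p[:,:2]-o)@R; t=p[:,2]
            print(n,k,ce,a,np.median(p,0).round(4),"fix",np.median(f,0).round(4),f.min(0).round(3),f.max(0).round(3))
s=read_state();print(s["time"],s["ee_pos"],s["eef_rot"],s["ft_force"],((np.array(s["ee_pos"][:2])-o)@R).round(4))
```

```text
scene red [309. 161.] 4 [0.6078 0.2004 0.0829] fix [0.1471 0.0125] [0.143 0.009] [0.152 0.014]
scene red [262. 182.] 13 [0.5478 0.0667 0.0318] fix [0.0023 0.0377] [-0.001  0.03 ] [0.009 0.045]
scene red [274. 200.] 13 [0.6238 0.0466 0.0323] fix [ 0.0012 -0.0407] [-0.002 -0.051] [ 0.008 -0.034]
scene red [301. 218.] 13 [0.7093 0.0768 0.0099] fix [ 0.0524 -0.1165] [ 0.048 -0.13 ] [ 0.055 -0.104]
scene yel [217. 203.] 100 [ 0.5525 -0.1024  0.0693] fix [-0.1612 -0.0092] [-0.163 -0.05 ] [-0.146  0.044]
side red [293. 182.] 33 [0.7057 0.0747 0.0092] fix [ 0.0499 -0.1134] [ 0.043 -0.13 ] [ 0.056 -0.096]
side red [267. 187.] 29 [0.6204 0.0434 0.0319] fix [-0.0012 -0.0377] [-0.008 -0.046] [ 0.008 -0.029]
side red [237. 188.] 29 [0.5426 0.062  0.0313] fix [-0.0041  0.0409] [-0.009  0.035] [0.006 0.052]
side yel [252. 226.] 558 [ 0.5429 -0.1049  0.0513] fix [-0.1656 -0.0006] [-0.169 -0.046] [-0.108  0.05 ]
7.95 [ 0.54245287 -0.15003685  0.1924872 ] [ 7.93049441e-01  6.09157238e-01  2.03823480e-04 -3.22510617e-05] [ 0.41972249 -0.01770088 -0.76002117] [-0.2088 -0.0109]
```

View pics/s3.png

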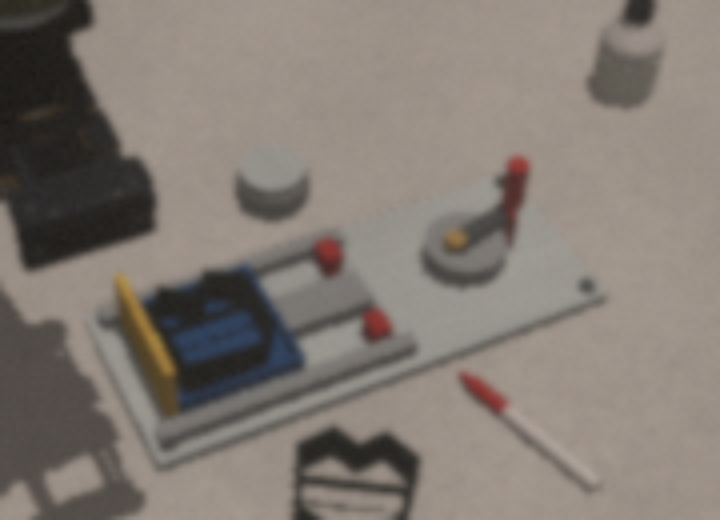

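Scene crop shows the lever (pin contact near (512,215)) against the stop pin and pointing forward: q≈-2.93, so the cam is low. Next I lower behind the plate.

Request:
step_arm([
  [-0.4,0.1,0],
  [0,0,-1],
  [0,0,-1],
  [0,0,-1],
  [0,0,-1],
  [0,0,-1],
  [0,0,-0.9],
  [0.1,0.4,0],
  [0.1,0.4,0],
  [0.05,0.2,0],
  [0,0,0],
], turn=[0,0,0,0,0,0,0,0,0,0,0])

```text
time: 9.05
ee_pos: [0.54, -0.1206, 0.0466]
eef_rot: [0.792, 0.61, 0.001, 0.001]
ft_force: [-0.3, -0.2, 0.1]
width: 0.0003
grip_force: 0.0
```

Request:
step_arm([
  [0.03,0.1,0],
  [0.04,0.15,0],
  [0.05,0.2,0],
  [0.05,0.2,0],
  [0.05,0.2,0],
  [0.05,0.2,0],
  [0.05,0.2,0],
  [0.05,0.2,0],
  [0.05,0.2,0],
  [0.05,0.2,0],
  [0.05,0.19,0],
  [0.04,0.15,0],
], turn=[0,0,0,0,0,0,0,0,0,0,0,0])

```text
time: 10.25
ee_pos: [0.5529, -0.0671, 0.045]
eef_rot: [0.793, 0.609, 0.0, 0.0]
ft_force: [1.6, -3.6, 0.6]
width: 0.0004
grip_force: 1.7
```

Request:
step_arm([
  [0.02,0.1,0],
  [0.02,0.08,0],
  [0,0,0],
], turn=[0,0,0])

```text
time: 10.55
ee_pos: [0.5536, -0.0625, 0.0449]
eef_rot: [0.793, 0.609, 0.0, -0.0]
ft_force: [0.2, -0.9, 0.0]
width: 0.0008
grip_force: 0.3
```

Request:
step_arm([
  [0.02,0.08,0],
  [0.02,0.08,0],
  [0,0,0],
], turn=[0,0,0])

```text
time: 10.85
ee_pos: [0.5539, -0.0609, 0.0449]
eef_rot: [0.794, 0.609, -0.001, 0.0]
ft_force: [-2.5, -8.2, 2.8]
width: 0.0004
grip_force: 4.1
```

Request:
step_arm([
  [0.02,0.08,0],
  [0.02,0.06,0],
  [0,0,0],
], turn=[0,0,0])

```text
time: 11.15
ee_pos: [0.5539, -0.0608, 0.0449]
eef_rot: [0.794, 0.608, -0.003, 0.001]
ft_force: [-7.2, -17.0, 7.2]
width: 0.0002
grip_force: 9.4
```

The tip no longer advances and the force has risen to 18 N, so the carriage is firmly home. I'll back off and lift clear.

Request:
step_arm([
  [-0.06,-0.25,0],
  [-0.1,-0.4,0],
  [-0.2,-0.8,0],
  [-0.2,-0.8,0],
  [0,0,1],
  [0,0,1],
  [0,0,1],
  [0,0,1],
  [0,-1,1],
  [0,-1,0],
  [0,-1,0],
  [0,0,0],
], turn=[0,0,0,0,0,0,0,0,0,0,0,0])

```text
time: 12.35
ee_pos: [0.5409, -0.1907, 0.1698]
eef_rot: [0.794, 0.607, -0.0, 0.0]
ft_force: [-0.1, -0.3, 0.3]
width: 0.0005
grip_force: 0.0
```

Run:
```python
from bench import *
from h import *
th=np.radians(75.69);R=np.array([[np.cos(th),-np.sin(th)],[np.sin(th),np.cos(th)]]);o=np.array([.5835,.055])
for n in ("scene","side"):
    c=camera(n); w=cloud(c)
    if n=="scene": cv2.imwrite("pics/s4.png",cv2.resize(c["image"][120:250,180:360,::-1],None,fx=4,fy=4))
    for k in("red","yel"):
        for ce,a,p in blobs(c,w,k):
            f=(p[:,:2]-o)@R; print(n,k,ce,a,"fix",np.median(f,0).round(4))
s=read_state();print(s["time"],s["ee_pos"],s["ft_force"])
```

```text
scene red [309. 161.] 7 fix [0.1466 0.012 ]
scene red [263. 182.] 5 fix [0.0051 0.0373]
scene red [274. 200.] 8 fix [ 0.0042 -0.04  ]
scene red [301. 218.] 12 fix [ 0.0512 -0.1187]
scene yel [235. 197.] 92 fix [-0.1062 -0.009 ]
side red [238. 186.] 15 fix [0.004  0.0408]
side yel [244. 210.] 327 fix [-0.1106  0.0236]
side yel [270. 212.] 33 fix [-0.1109 -0.0426]
12.45 [ 0.54155467 -0.18660177  0.1697371 ] [ 0.14100904  0.92234177 -0.04626959]
```

View pics/s4.png

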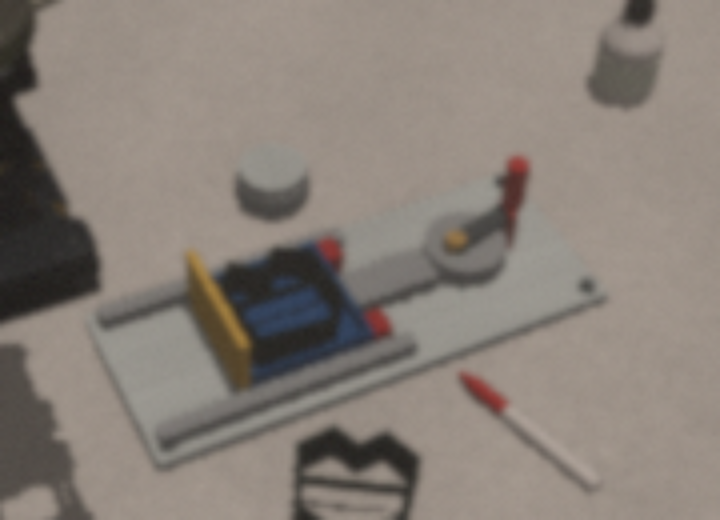

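The carriage edge now touches both blocks at (330,252) and (377,322). The plate has travelled 55 mm (-0.1656 → -0.1107), the die is still in the tray, the lever is on its pin, and the arm is clear.

```bash
python3 -c "
from bench import *
print(close_job())"
```

```text
the job is handed in; nothing more can be done
None
```

The job is handed in: the cam lever is on its stop pin at about -2.93 rad (low), then the carriage was pushed about 55 mm fully home against both stop blocks; the die is still in its tray, nothing beside the fixture was touched, and the arm is clear.

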